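# Clamp a litho stone: square it up, free the catch, hold the lever

### The job

Push the small lithographic stone square and flush into the steel fence corner of the green stone clamp. Then press the red safety catch all the way over, and only after that pull the lever by its black ball knob towards the front of the clamp, right to its stop, so that the foot presses on the stone. Keep holding the lever there with the gripper: the job finishes while it is held. Leave the other things on the table alone.

Things in the scene. Friction and masses are not known exactly. Their poses are not given: they have to be found in the camera images.
- press: Green stone clamp, fixed, differently placed and turned each time. Origin on the table under the inner fence corner; its axes are the clamp frame: x away from its front, y to its left, z up. Bed 20 mm thick, x -170..110, y -150..100 mm. Behind the fence: lever stand (x 36..80, y -67..-13, top 120 mm above the table) and catch post (x 60, y 8, top at 145 mm).
- corner (a point): Inner corner of the L-shaped steel fence, at the height of the bed's top (20 mm above the table); axes as the clamp frame. The rear fence's face is the plane x = 0 (y from -86 to 0 mm), the side fence's face the plane y = 0 (x from -102 to 0 mm). Both are 14 mm thick and stand 16 mm above the bed.
- stone_center (a point): Centre of the loose litho stone: pale slab 110 (own x) x 80 (own y) x 30 mm thick, dark image on top, 0.55-0.85 kg, flat on the bed, 10-45 mm off both fences, turned up to 0.25 rad. Seated: centre at clamp x -55, y -40 mm, 15 mm above the bed, own x along clamp x. The raised foot and its arm hang over it (x > -60, y -55..-25 mm), 85 mm or more above the bed.
- catch (a joint): Angle of the red safety catch, a rocker on an axle along clamp x (y 5 mm, 135 mm above the table). 0 to 0.25 as found: its short arm lies across the lever's stem and blocks it; 1.3 at its stop, arm clear. Pressing the red paddle down increases it; 2 to 3 N moves it and friction keeps it where it is left.
- paddle (a point): Point on the upper face of the red paddle's centre line, 17 mm from its outer end. Paddle: plate 30 mm wide (clamp x), 90 mm long, running from the axle to clamp +y. As found it slopes up outwards, by 0.7 rad less the catch angle; point near clamp x 16, y 60, 185 mm above the table. At the stop it slopes down outwards by 0.6 rad; point near x 16, y 65, 95 mm above the table.
- lever (a joint): Angle of the clamp lever: 0 at rest (leaning back), 0.8 at its stop (pulled to clamp -x, leaning to the front). A spring brings it back to 0 when let go; holding it at the stop takes about 10 to 15 N at the knob. With the catch on it cannot be pulled.
- knob (a point): Centre of the black ball knob, 34 mm in diameter, on top of the lever's 14 mm steel stem, 130 mm from the lever's axle. The axle runs along clamp y through x 50, y -40 mm, 100 mm above the table. Knob at rest: x 83, 226 mm above the table; at the stop: x -17, 211 mm above the table; always at y -40. This frame turns with the lever.
- foot: Black rubber foot, 22 mm in diameter, on a sprung plunger at the lever's front arm. It meets the top of the seated stone near the end of the pull (about 0.73 rad) and then springs in about 6 mm. Origin at the top of the rubber pad, 8 mm above its underside.
- ink_tin: Bystander: tin with a blue label, 72 mm in diameter, 60 mm high, standing on the table to the right of the clamp. Origin under its centre.
- loupe: Bystander: small black magnifier, 32 mm in diameter, 34 mm high, standing on the bed to the left of the side fence. Origin under its centre.
- etch_bottle: Bystander: amber bottle, 60 mm in diameter, 160 mm high, at one side of the table. Origin under its centre.
- gum_jar: Bystander: white jar with a green cap, 76 mm in diameter, 85 mm high, at one side of the table. Origin under its centre.
- ink_knife: Bystander: ink knife (spatula) lying on the right of the table.
- brush: Bystander: brush lying on the left of the table.
- spare_stone: Bystander: grey stone block 100 x 70 x 40 mm on the left of the table. Origin under its centre.
Things that resemble listed ones, but are neither listed nor needed, are in the scene too. Leave any pink or yellow look-alike of the part that bears stone_center alone.

How it is judged:
On the way, in this order (a step that is already met when the one before it is completed fails the run):
1. the stone is square and flush in the fence corner (x of stone_center in the frame of corner above -0.058 m and y of stone_center in the frame of corner above -0.043 m and angle between the x axis of stone_center and the x axis of corner, either way round below 0.04 rad and angle between stone_center's own z axis and vertical below 0.05 rad), for 0.2 s.
2. the red safety catch is pressed over, the lever still at rest (value of joint catch above 1.1 rad and value of joint lever below 0.2 rad), for 0.2 s.
3. the lever is pulled to its stop and the foot presses on the stone (value of joint lever above 0.75 rad and contact force between foot and stone above 3 N), for 0.2 s.
At the end, for the whole second after the job is handed in: The gripper's fingers hold the lever (over 2 N) within 0.05 rad of its stop, the catch is over (above 1.1 rad), the foot presses on the stone with more than 3 N, and the stone lies flat in the fence corner, within 3 mm of both fences and 0.04 rad of square (all of step 1 and all of step 3 and value of joint catch above 1.1 rad and contact force between the fingers and lever above 2 N and x of stone_center in the frame of corner below -0.052 m and y of stone_center in the frame of corner below -0.037 m and linear speed of stone below 0.02 m/s); the arm keeps its last pose, push and grip.
It fails at once if the lever is forced while the catch is on (value of joint lever above 0.25 rad and value of joint catch below 0.6 rad).
It fails at once if another thing on the table is shifted by more than 30 mm (distance of any of ink_tin, loupe, etch_bottle, gum_jar, ink_knife, brush, spare_stone from where it was at the start of the episode above 0.03 m).
It also fails if it takes over 72 s, if anything falls off the work surface, if the arm or the gripper's body presses on something with over 40 N, if the wrist force passes 120 N, or if a joint passes its speed limit or range.

### The arm

A 7-joint arm with a two-finger parallel gripper is mounted at the origin on the work surface. World frame = base frame: x ahead of the robot, y to its left, z up, the work surface at z = 0. Lengths are in m, angles in rad, forces in N, time in s.
With the tool pointing down it reaches from about 0.425 to 0.875 m from the base axis. Payload 4.7 kg.
Tool frame: the origin (TCP) lies where the fingers leave the gripper's body, on its centre line; the fingertips stand 70 mm ahead of it and the grasp point (between the pads) lies 51 mm ahead of it; z points along the fingers, y is the line along which they close (so a half turn about z gives the same grasp; the last joint's range is limited). The gripper opens to 87 mm and grips with 3 to 60 N. Pads are 19 mm wide; open, the fingers measure 117 mm over their backs; the gripper's body (75 mm by 190 mm) begins 51 mm behind the grasp point.
Start: joints at [1.25, 0.321, -0.07, 1.45, 0.023, 1.371, -0.057], TCP at [0.214, -0.614, 0.292] pointing down, gripper open.
Joint ranges: [-2.86, 2.86], [-0.3, 2.09], [-1.38, 1.24], [0.06, 2.45], [-1.56, 4.7], [0.09, 2.05], [-2.69, 2.69]. Speed limits (rad/s): [2.57, 2.57, 3.14, 3.14, 3.14, 3.14, 3.14].

### API

Orientations are given as a rotation vector (axis times angle).
In Python, from bench import get_state, get_image, get_calibration, close_job gives the robot as it stands.
- The arm moves only by the tool send_rows, never from a script. Its argument "rows" is a list of rows, each an object of numbers: "hand": the finger opening in mm, from 0 to 87; "x", "y", "z": the shift along the world's x, y, z in mm; "roll": the turn about the world's z in degrees. A call has 1 to 10 rows; each row shifts and turns the commanded pose from where the row before left it; what a row does not reach is not made up. A row lasts 1/10 s, in which the tool goes at most 50 mm and 8.59 degrees, less where a joint would pass 70% of its speed; a pose out of reach is approached as far as the arm can. A call is refused whole if a number of a shift passes 50 or a number of a turn 8.59, either way. A call with a gripper value outside its range is refused whole. The fingers move at their own pace and stop on an object; "force" is the grip in N (left out, the last holds). Time passes only in rows, so rows that do not move let the fingers close. It gives the time, the measured TCP pose, the force, the opening and the grip force at its end, in the units of the state.
- get_state(): the state, without advancing time (a new reading comes with each control period).
- get_image(name): name is "side" or "top" or "wrist"; returns the picture (384x512x3 uint8, blue, green, red); there is no depth.
- get_calibration(name): a dict with "mtx" (3x3 intrinsics, pixels), "world_from_camera" (4x4, takes a point from camera to world coordinates). Camera axes: x right, y down, z forward; pixel columns grow to the right and rows downward; lengths in m; the calibration is good to about 2 mm. A picture is of the moment at which its call begins: read the wrist's pose just before it. get_calibration takes no time and is no camera call; for the wrist camera it gives the pose at the moment of the call.
- close_job(): hands the job in; it is judged then, once.
The state is a dict: "time": time; "joint_positions": joint angles; "qd": joint speeds; "joint_torque": joint torques, N m; "position": TCP position; "tool_rot": TCP orientation; "ft_force": force on the tool from outside, world axes, zero at the start; "torque": the same for the moment, N m; "grip_width": opening from 0.0 (shut) to 1.0 (fully open); "grip_force": force on a finger pad.
Only numpy, scipy, OpenCV 4.12 (cv2) and the standard library are available. Lean on these libraries where they do the work, as an engineer would, in place of code of your own. Each camera call takes 0.05 s, during which the arm holds its last target. There are 200 camera calls.

## Working session

There is one attempt and no reset: what is moved stays moved. The work goes in short steps, Python scripts to look and compute and a tool call to move; the robot and the scene stay as the last step left them, time stands still between calls to the robot, and variables do not carry over. Pictures are saved under pics/ and viewed, at most 10 in all, crops included, and the job is handed in when it is done.

Besides the shell and the picture viewer there is one more tool, called by a JSON object that holds its "api" and its "payload", one argument or row to a line. send_rows: Moves the arm, as the interface text tells. Its arguments: {"type":"object","properties":{"rows":{"type":"array","items":{"type":"object","properties":{"hand":{"type":"number"},"x":{"type":"number"},"y":{"type":"number"},"z":{"type":"number"},"roll":{"type":"number"}}}},"force":{"type":"number"}},"required":["rows"]}

```bash
mkdir -p pics
cat > h.py <<'E'
import numpy as np,cv2
from bench import *
def cal(n):
    c=get_calibration(n); return np.array(c["mtx"]),np.array(c["world_from_camera"])
def ray(c,u,v):
    K,T=c; d=T[:3,:3]@np.linalg.inv(K)@[u,v,1]; return T[:3,3],d
def onz(c,u,v,z):
    o,d=ray(c,u,v); return o+d*(z-o[2])/d[2]
def proj(c,p):
    K,T=c; q=K@(T[:3,:3].T@(np.array(p)-T[:3,3])); return q[:2]/q[2]
def tri(c1,p1,c2,p2):
    o1,d1=ray(c1,*p1);o2,d2=ray(c2,*p2)
    s=np.linalg.lstsq(np.c_[d1,-d2],o2-o1,rcond=None)[0]
    a=o1+s[0]*d1;b=o2+s[1]*d2
    return (a+b)/2,np.linalg.norm(a-b)
E
python3 - <<'E'
from h import *
for n in ["top","side"]:
    im=get_image(n); cv2.imwrite(f"pics/{n}0.png",im)
    K,T=cal(n); print(n,T.round(3).tolist(),K[0,0])
s=get_state();print(s["time"],s["position"],s["tool_rot"],s["ft_force"])
E
```

```text
top [[-0.013, -0.99, 0.143, 0.305], [-1.0, 0.013, -0.005, 0.075], [0.004, -0.143, -0.99, 1.469], [0.0, 0.0, 0.0, 1.0]] 362.15780919660295
side [[-0.851, -0.322, 0.415, -0.074], [-0.525, 0.544, -0.655, 0.991], [-0.015, -0.775, -0.632, 1.061], [0.0, 0.0, 0.0, 1.0]] 449.0003408094901
0.1 [ 0.21342118 -0.61357096  0.29126329] [-3.09598723e+00 -5.23285173e-01  6.19098614e-04] [-0.8691147   0.6966486   0.67714735]
```

View pics/top0.png

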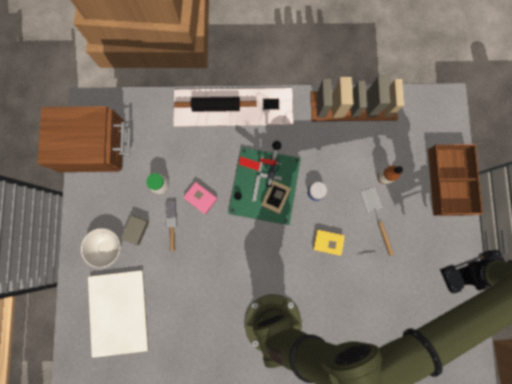

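View pics/side0.png

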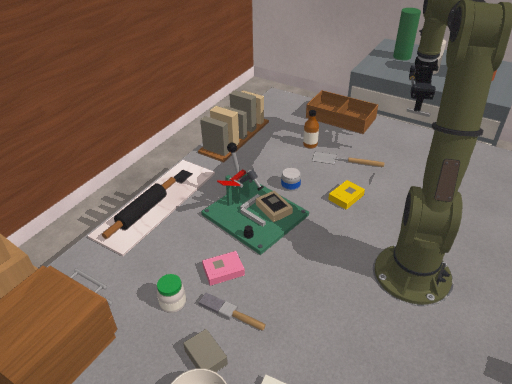

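The top view shows the clamp at about (265,185), its front facing the robot. The stone is at (277,196), the knob at (277,145) and the red paddle at (249,163). Next I zoom in and measure.

Run:
```python
from h import *
a=cv2.imread("pics/top0.png");b=cv2.imread("pics/side0.png")
A=cv2.resize(a[135:230,222:306],None,fx=4.7,fy=4.7,interpolation=cv2.INTER_CUBIC)
B=cv2.resize(b[135:250,195:315],None,fx=3.3,fy=3.88,interpolation=cv2.INTER_CUBIC)
h=min(A.shape[0],B.shape[0]);print(A.shape,B.shape)
C=np.hstack([A[:h],B[:h]])[:, :800];cv2.imwrite("pics/crop.png",C)
c=cal("top")
hsv=cv2.cvtColor(a,cv2.COLOR_BGR2HSV)
m=cv2.inRange(hsv,(65,80,30),(95,255,255));m[:,:222]=0;m[:,310:]=0
m=cv2.morphologyEx(m,cv2.MORPH_OPEN,np.ones((3,3)))
P=cv2.findNonZero(m);box=cv2.boxPoints(cv2.minAreaRect(P))
W=np.array([onz(c,u,v,0.02) for u,v in box]);print(box.round(1).tolist());print(W.round(4).tolist(),[np.linalg.norm(W[i]-W[i-1]).round(4) for i in range(4)])
```

```text
(446, 395, 3) (446, 396, 3)
[[228.8000030517578, 212.5], [240.89999389648438, 147.5], [300.1000061035156, 158.5], [288.0, 223.5]]
[[0.4315, 0.1681, 0.02], [0.6989, 0.1174, 0.02], [0.6495, -0.1247, 0.02], [0.3843, -0.068, 0.02]] [np.float64(0.2407), np.float64(0.2722), np.float64(0.2471), np.float64(0.2712)]
```

View pics/crop.png

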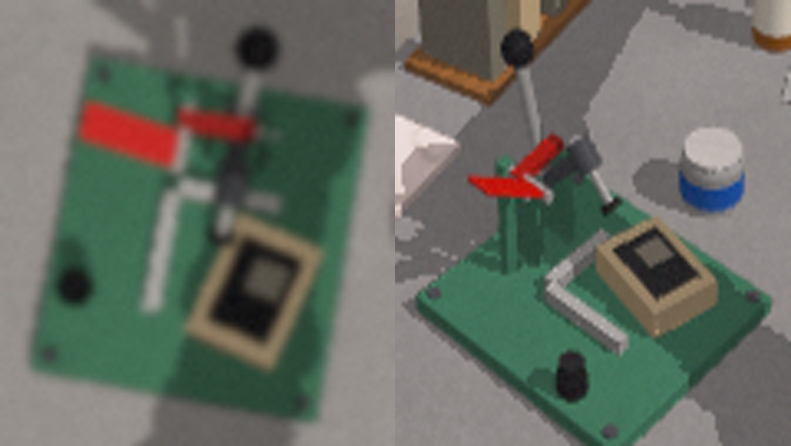

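The crop shows the raised foot over the rear-left of the stone. The stone is turned about -0.23 rad relative to the clamp. The loupe is left of the side fence, and the tin is well to the right. I work out the numbers and start moving in.

Run:
```python
from h import *
a=cv2.imread("pics/top0.png");b=cv2.imread("pics/side0.png")
c=cal("top");d=cal("side")
th=-.199;R=np.array([[np.cos(th),-np.sin(th)],[np.sin(th),np.cos(th)]]);C=np.array([.5755,.0418])
cl=lambda p:((R.T@(np.array(p)[:2]-C))*1000).round(1)
P=np.array([[238,215],[322,250],[272,370],[187,325]])/4.7+[222,135]
W=np.array([onz(c,u,v,.05) for u,v in P]);print("stone",W.round(3).tolist(),[cl(w).tolist() for w in W],cl(W.mean(0)),[np.linalg.norm(W[i]-W[i-1]).round(3) for i in range(4)])
k,e=tri(c,np.array([257,48])/4.7+[222,135],d,[(517-395)/3.3+195,48/3.88+135]);print("knob",k,e,cl(k))
print("tin",cl(onz(c,317.5,190,.06)),"bottle",onz(c,393,172,.12))
f=onz(c,180/4.7+222,182/4.7+135,.036);print("fence outer corner",cl(f))
f=onz(c,150/4.7+222,310/4.7+135,.036);print("fence front end",cl(f))
```

```text
stone [[0.553, -0.009, 0.05], [0.522, -0.079, 0.05], [0.422, -0.034, 0.05], [0.46, 0.036, 0.05]] [[-11.9, -53.8], [-28.3, -128.8], [-135.9, -105.0], [-111.9, -28.4]] [-72. -79.] [np.float64(0.103), np.float64(0.077), np.float64(0.11), np.float64(0.08)]
knob [ 0.64933342 -0.01549658  0.22537945] 0.001100384905032904 [ 83.7 -41.6]
tin [ -17.4 -233.7] bottle [ 0.56880969 -0.46238471  0.12      ]
fence outer corner [ 9.7 -0.2]
fence front end [-103.5    4.7]
```

{"api": "send_rows", "payload": {
  "rows": [
    {"x": 50, "y": 20, "roll": -8, "hand": 30},
    {"x": 40, "y": 30, "roll": -8},
    {"x": 40, "y": 30, "roll": -8},
    {"x": 40, "y": 30, "roll": -6.5},
    {"x": 30, "y": 40},
    {"x": 20, "y": 45},
    {"y": 50},
    {"y": 50},
    {"y": 50},
    {"y": 50}
  ],
  "force": 30
}}

```text
schema error: expected keys hand, x, y, z, roll
```

{"api": "send_rows", "payload": {
  "rows": [
    {"x": 21.5, "y": 42, "z": 0, "roll": 5, "hand": 30},
    {"x": 21.5, "y": 42, "z": 0, "roll": 5, "hand": 30},
    {"x": 21.5, "y": 42, "z": 0, "roll": 5, "hand": 30},
    {"x": 21.5, "y": 42, "z": 0, "roll": 5, "hand": 30},
    {"x": 21.5, "y": 42, "z": 0, "roll": 5, "hand": 30},
    {"x": 21.5, "y": 42, "z": 0, "roll": 5, "hand": 30},
    {"x": 21.5, "y": 42, "z": 0, "roll": 5, "hand": 30},
    {"x": 21.5, "y": 42, "z": 0, "roll": 5, "hand": 30},
    {"x": 21.5, "y": 42, "z": 0, "roll": 5, "hand": 30},
    {"x": 21.5, "y": 42, "z": 0, "roll": 5, "hand": 30}
  ],
  "force": 30
}}

```text
time: 1.1
position: [0.4288, -0.192, 0.2921]
tool_rot: [2.583, 1.788, -0.001]
ft_force: [0.6, 0.0, -0.4]
grip_width: 0.349
grip_force: 0.0
```

{"api": "send_rows", "payload": {
  "rows": [
    {"x": 23, "y": 42, "z": 0, "roll": 5, "hand": 30},
    {"x": 22, "y": 43, "z": 0, "roll": 4.4, "hand": 30},
    {"x": 0, "y": 0, "z": 0, "roll": 0, "hand": 30},
    {"x": 0, "y": 0, "z": 0, "roll": 0, "hand": 30},
    {"x": 0, "y": 0, "z": 0, "roll": 0, "hand": 30}
  ]
}}

```text
time: 1.6
position: [0.4729, -0.1102, 0.2919]
tool_rot: [-2.433, -1.987, 0.002]
ft_force: [0.1, -0.1, 0.3]
grip_width: 0.342
grip_force: 0.0
```

Run:
```python
from h import *
s=get_state();c=cal("wrist");im=get_image("wrist");print(c[1].round(3).tolist(),s["position"],s["tool_rot"],s["time"],s["grip_width"],s["joint_positions"].round(2))
np.savez("w1",K=c[0],T=c[1]);cv2.imwrite("pics/w1.png",im)
```

```text
[[0.98, -0.192, -0.058, 0.488], [-0.2, -0.938, -0.282, -0.032], [-0.0, 0.288, -0.958, 0.385], [0.0, 0.0, 0.0, 1.0]] [ 0.47292018 -0.11022326  0.29186669] [-2.43323701e+00 -1.98666122e+00  1.60872525e-03] 1.6 0.3419711802281597 [ 0.77 -0.01 -0.59  1.83 -0.    1.32 -0.02]
```

View pics/w1.png

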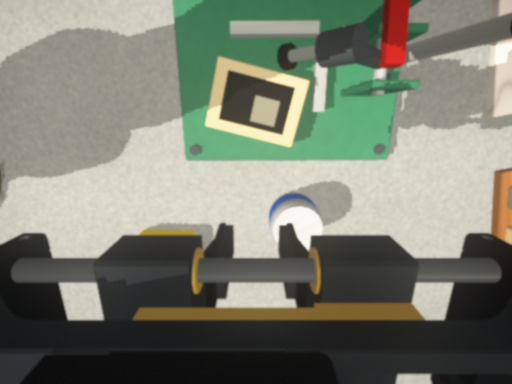

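The wrist view shows the stone at about (258,102), the side fence bar at (275,28) and the rear fence at (320,90). The fingers are clear. I refine the fence and stone positions from it.

Run:
```python
from h import *
z=np.load("w1.npz");c=(z["K"],z["T"]);a=cv2.imread("pics/w1.png")
th=-.199;R=np.array([[np.cos(th),-np.sin(th)],[np.sin(th),np.cos(th)]]);C=np.array([.575,.040])
cl=lambda p:((R.T@(np.array(p)[:2]-C))*1000).round(1)
hsv=cv2.cvtColor(a,cv2.COLOR_BGR2HSV)
m=cv2.inRange(hsv,(10,40,150),(30,200,255));m[160:]=0;m[:,320:]=0
cn=max(cv2.findContours(m,0,2)[0],key=cv2.contourArea)
q=cv2.approxPolyDP(cn,0.04*cv2.arcLength(cn,True),True)[:,0]
W=[onz(c,*p,.05) for p in q];print(q.tolist(),[cl(w).tolist() for w in W],cl(np.mean(W,0)))
g=cv2.inRange(hsv,(0,0,120),(180,50,255));g[:, :200]=0;g[120:]=0;g[:,335:]=0
for ct in cv2.findContours(g,0,2)[0]:
    if cv2.contourArea(ct)>300:
        r=cv2.minAreaRect(ct);bx=cv2.boxPoints(r);print(bx.round(1).tolist(),[cl(onz(c,*p,.036)).tolist() for p in bx])
g=cv2.inRange(hsv,(65,80,30),(95,255,255));ys=cv2.findNonZero(g)[:,0]
for p in [(187,160),(388,158)]: print("bed corner",cl(onz(c,*p,.02)))
```

```text
[[218, 57], [205, 124], [290, 146], [309, 81]] [[-114.2, -25.1], [-133.3, -98.7], [-28.9, -125.5], [-9.4, -50.6]] [-71.5 -75. ]
[[310.5, 111.9000015258789], [313.20001220703125, 61.79999923706055], [327.70001220703125, 62.599998474121094], [325.1000061035156, 112.5999984741211]] [[-2.9, -84.8], [-3.0, -27.9], [14.4, -28.8], [15.3, -85.8]]
[[229.0, 20.0], [319.0, 20.0], [319.0, 37.0], [229.0, 37.0]] [[-101.8, 15.7], [1.1, 15.5], [2.2, -1.8], [-102.3, -1.5]]
bed corner [-166.4 -147.6]
bed corner [ 110.1 -145.6]
```

{"api": "send_rows", "payload": {
  "rows": [
    {"x": 0, "y": 0, "z": -47, "roll": 0, "hand": 30},
    {"x": 0, "y": 0, "z": -47, "roll": 0, "hand": 30},
    {"x": 0, "y": 0, "z": -47, "roll": 0, "hand": 30},
    {"x": 0, "y": 0, "z": -46, "roll": 0, "hand": 30},
    {"x": 3, "y": 15, "z": 0, "roll": 0, "hand": 30},
    {"x": 3, "y": 14, "z": 0, "roll": 0, "hand": 30},
    {"x": 1.2, "y": 6, "z": 0, "roll": 0, "hand": 30},
    {"x": 1.2, "y": 6, "z": 0, "roll": 0, "hand": 30},
    {"x": 1.2, "y": 6, "z": 0, "roll": 0, "hand": 30},
    {"x": 1.2, "y": 6, "z": 0, "roll": 0, "hand": 30}
  ]
}}

```text
time: 2.65
position: [0.4846, -0.0568, 0.1056]
tool_rot: [2.432, 1.986, -0.0]
ft_force: [1.0, -3.0, -1.1]
grip_width: 0.346
grip_force: 1.1
```

{"api": "send_rows", "payload": {
  "rows": [
    {"x": 1.2, "y": 6, "z": 0, "roll": 0, "hand": 30},
    {"x": 1.2, "y": 6, "z": 0, "roll": 0, "hand": 30},
    {"x": 1.2, "y": 6, "z": 0, "roll": 0, "hand": 30},
    {"x": 0, "y": 0, "z": 0, "roll": 0, "hand": 30},
    {"x": 0, "y": 0, "z": 0, "roll": 0, "hand": 30}
  ]
}}

```text
time: 3.15
position: [0.4879, -0.0368, 0.1053]
tool_rot: [-2.43, -1.99, -0.001]
ft_force: [0.2, -1.1, -0.2]
grip_width: 0.347
grip_force: 0.0
```

```bash
cat >> h.py <<'E'
th=-.199;R=np.array([[np.cos(th),-np.sin(th)],[np.sin(th),np.cos(th)]]);C=np.array([.575,.040])
cl=lambda p:((R.T@(np.array(p)[:2]-C))*1000).round(1)
def shot(name):
    s=get_state();c=cal("wrist");im=get_image("wrist");print("t",s["time"],"tcp",cl(s["position"]),s["position"].round(4),s["ft_force"].round(1))
    np.savez(name,K=c[0],T=c[1]);cv2.imwrite(f"pics/{name}.png",im);return c,im
E
python3 -c "
from h import *
shot('w2')"
```

```text
t 3.15 tcp [-70.2 -92.5] [ 0.4879 -0.0368  0.1053] [ 0.2 -1.1 -0.2]
```

View pics/w2.png

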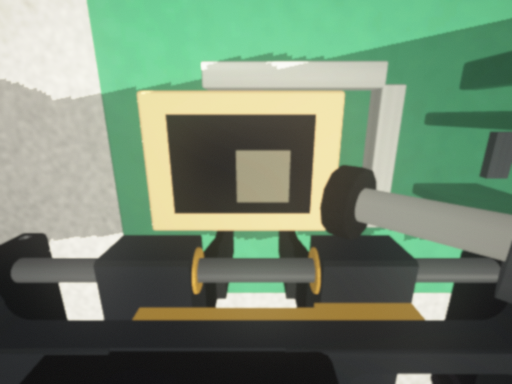

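Now the stone is square, about 3 mm off the side fence and about 17 mm off the rear fence. I go round to push from the front.

{"api": "send_rows", "payload": {
  "rows": [
    {"x": -5, "y": -25, "z": 0, "roll": 0, "hand": 30},
    {"x": -5, "y": 0, "z": 47, "roll": 0, "hand": 30},
    {"x": -6, "y": 0, "z": 43, "roll": -8, "hand": 30},
    {"x": -6, "y": 12, "z": 0, "roll": -8.5, "hand": 30},
    {"x": -6, "y": 12, "z": 0, "roll": -8.5, "hand": 30},
    {"x": -6, "y": 12, "z": 0, "roll": -8.5, "hand": 30},
    {"x": -6, "y": 12, "z": 0, "roll": -8.5, "hand": 30},
    {"x": -6, "y": 12, "z": 0, "roll": -8.5, "hand": 30},
    {"x": -6, "y": 12, "z": 0, "roll": -8.5, "hand": 30},
    {"x": -6, "y": 14, "z": 0, "roll": -8.5, "hand": 30}
  ]
}}

```text
time: 4.2
position: [0.4295, 0.0238, 0.1952]
tool_rot: [-3.127, -0.294, 0.0]
ft_force: [0.1, 0.5, 0.3]
grip_width: 0.343
grip_force: 0.0
```

{"api": "send_rows", "payload": {
  "rows": [
    {"x": -4, "y": 0, "z": 0, "roll": -8.5, "hand": 30},
    {"x": 0, "y": 0, "z": 0, "roll": -8.5, "hand": 30},
    {"x": 0, "y": 0, "z": 0, "roll": -6, "hand": 30},
    {"x": 0, "y": 0, "z": 0, "roll": 0, "hand": 30},
    {"x": 0, "y": 0, "z": 0, "roll": 0, "hand": 30}
  ]
}}

```text
time: 4.7
position: [0.4258, 0.0233, 0.1952]
tool_rot: [-3.125, 0.322, 0.0]
ft_force: [0.7, 0.0, 0.3]
grip_width: 0.346
grip_force: 0.0
```

```bash
python3 -c "
from h import *
shot('w3');print(get_state()['tool_rot'])"
```

```text
t 4.7 tcp [-142.9  -45.9] [0.4258 0.0233 0.1952] [0.7 0.  0.3]
[-3.12481192e+00  3.22467736e-01  3.35044805e-04]
```

View pics/w3.png

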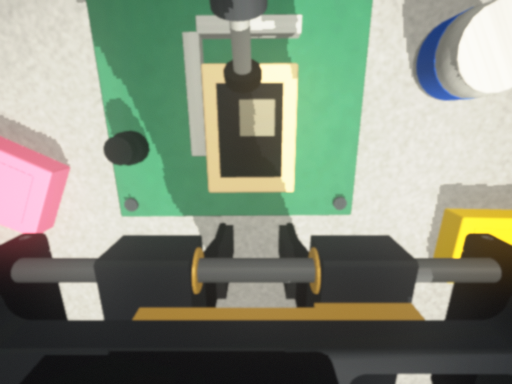

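Run:
```python
from h import *
z=np.load("w3.npz");c=(z["K"],z["T"])
for p in [(208,191),(294,191),(298,64),(203,64)]: print(cl(onz(c,*p,.05)))
```

```text
[-132.9   -0.8]
[-133.5  -80.8]
[-25.9 -80.4]
[-25.4  -3. ]
```

{"api": "send_rows", "payload": {
  "rows": [
    {"x": -10, "y": 2, "z": 0, "roll": 0, "hand": 30},
    {"x": 0, "y": 0, "z": -30, "roll": 0, "hand": 30},
    {"x": 0, "y": 0, "z": 0, "roll": 0, "hand": 30},
    {"x": 0, "y": 0, "z": 0, "roll": 0, "hand": 30}
  ]
}}

```text
time: 5.15
position: [0.4152, 0.0252, 0.1653]
tool_rot: [-3.125, 0.325, 0.002]
ft_force: [0.8, 0.5, 0.1]
grip_width: 0.341
grip_force: 0.0
```

{"api": "send_rows", "payload": {
  "rows": [
    {"x": 0, "y": 0, "z": -30, "roll": 0, "hand": 30},
    {"x": 0, "y": 0, "z": -30, "roll": 0, "hand": 30},
    {"x": 4.9, "y": -1, "z": 0, "roll": 0, "hand": 30},
    {"x": 4.9, "y": -1, "z": 0, "roll": 0, "hand": 30},
    {"x": 4.9, "y": -1, "z": 0, "roll": 0, "hand": 30},
    {"x": 4.9, "y": -1, "z": 0, "roll": 0, "hand": 30},
    {"x": 4.9, "y": -1, "z": 0, "roll": 0, "hand": 30},
    {"x": 4.9, "y": -1, "z": 0, "roll": 0, "hand": 30}
  ]
}}

```text
time: 5.95
position: [0.4452, 0.0192, 0.1063]
tool_rot: [3.124, -0.326, -0.003]
ft_force: [-7.1, 0.7, 5.7]
grip_width: 0.344
grip_force: 3.4
```

{"api": "send_rows", "payload": {
  "rows": [
    {"x": 2, "y": -0.4, "z": 0, "roll": 0, "hand": 30},
    {"x": 1, "y": -0.2, "z": 0, "roll": 0, "hand": 30},
    {"x": 0, "y": 0, "z": 0, "roll": 0, "hand": 30}
  ]
}}

```text
time: 6.25
position: [0.4481, 0.0186, 0.106]
tool_rot: [3.124, -0.326, -0.002]
ft_force: [-5.9, 1.2, 4.5]
grip_width: 0.344
grip_force: 3.0
```

{"api": "send_rows", "payload": {
  "rows": [
    {"x": 1, "y": -0.2, "z": 0, "roll": 0, "hand": 30},
    {"x": 1, "y": -0.2, "z": 0, "roll": 0, "hand": 30},
    {"x": 0, "y": 0, "z": 0, "roll": 0, "hand": 30}
  ]
}}

```text
time: 6.55
position: [0.4485, 0.0186, 0.1057]
tool_rot: [3.124, -0.326, -0.009]
ft_force: [-10.9, 2.1, 8.1]
grip_width: 0.343
grip_force: 5.3
```

{"api": "send_rows", "payload": {
  "rows": [
    {"x": -10, "y": 2, "z": 0, "roll": 0, "hand": 30},
    {"x": 0, "y": 0, "z": 40, "roll": 0, "hand": 0},
    {"x": 0, "y": -40, "z": 10, "roll": 0, "hand": 0},
    {"x": 0, "y": -40, "z": 0, "roll": 8, "hand": 0},
    {"x": 14, "y": -6, "z": 0, "roll": 8, "hand": 0},
    {"x": 15, "y": 0, "z": 0, "roll": 8, "hand": 0},
    {"x": 0, "y": 0, "z": 0, "roll": 8, "hand": 0},
    {"x": 0, "y": 0, "z": 0, "roll": 8, "hand": 0},
    {"x": 0, "y": 0, "z": -20, "roll": 5, "hand": 0},
    {"x": 0, "y": 0, "z": -30, "roll": 0, "hand": 0}
  ]
}}

```text
time: 7.55
position: [0.4724, -0.0659, 0.1074]
tool_rot: [3.008, 0.89, 0.011]
ft_force: [0.0, 0.5, -0.4]
grip_width: 0.01
grip_force: 0.0
```

{"api": "send_rows", "payload": {
  "rows": [
    {"x": 0, "y": 0, "z": 0, "roll": 0, "hand": 0},
    {"x": 2, "y": 10, "z": 0, "roll": 0, "hand": 0},
    {"x": 1, "y": 5, "z": 0, "roll": 0, "hand": 0},
    {"x": 1, "y": 5, "z": 0, "roll": 0, "hand": 0},
    {"x": 0.4, "y": 2, "z": 0, "roll": 0, "hand": 0},
    {"x": 0, "y": 0, "z": 0, "roll": 0, "hand": 0}
  ]
}}

```text
time: 8.15
position: [0.4742, -0.0425, 0.1059]
tool_rot: [3.012, 0.891, 0.001]
ft_force: [0.5, -1.0, -0.1]
grip_width: 0.004
grip_force: 0.0
```

{"api": "send_rows", "payload": {
  "rows": [
    {"x": 0.2, "y": 1, "z": 0, "roll": 0, "hand": 0},
    {"x": 0.2, "y": 1, "z": 0, "roll": 0, "hand": 0},
    {"x": 0.2, "y": 1, "z": 0, "roll": 0, "hand": 0},
    {"x": 0, "y": 0, "z": 0, "roll": 0, "hand": 0}
  ]
}}

```text
time: 8.55
position: [0.4744, -0.0399, 0.1053]
tool_rot: [-3.013, -0.889, 0.0]
ft_force: [-0.3, -0.0, -0.1]
grip_width: 0.006
grip_force: 0.0
```

{"api": "send_rows", "payload": {
  "rows": [
    {"x": 0.2, "y": 1, "z": 0, "roll": 0, "hand": 0},
    {"x": 0.2, "y": 1, "z": 0, "roll": 0, "hand": 0},
    {"x": 0, "y": 0, "z": 0, "roll": 0, "hand": 0}
  ]
}}

```text
time: 8.85
position: [0.4748, -0.0378, 0.1053]
tool_rot: [-3.013, -0.89, 0.0]
ft_force: [-0.3, -0.5, -0.2]
grip_width: 0.005
grip_force: 0.0
```

{"api": "send_rows", "payload": {
  "rows": [
    {"x": 0.2, "y": 1, "z": 0, "roll": 0, "hand": 0},
    {"x": 0.2, "y": 1, "z": 0, "roll": 0, "hand": 0},
    {"x": 0.2, "y": 1, "z": 0, "roll": 0, "hand": 0},
    {"x": 0, "y": 0, "z": 0, "roll": 0, "hand": 0}
  ]
}}

```text
time: 9.25
position: [0.4749, -0.0361, 0.1052]
tool_rot: [3.012, 0.888, -0.003]
ft_force: [-3.2, -3.6, 0.7]
grip_width: 0.006
grip_force: 2.5
```

{"api": "send_rows", "payload": {
  "rows": [
    {"x": 0.2, "y": 1, "z": 0, "roll": 0, "hand": 0},
    {"x": 0.2, "y": 1, "z": 0, "roll": 0, "hand": 0},
    {"x": 0, "y": 0, "z": 0, "roll": 0, "hand": 0}
  ]
}}

```text
time: 9.55
position: [0.4746, -0.0349, 0.1051]
tool_rot: [3.012, 0.887, -0.006]
ft_force: [-3.4, -6.1, 3.5]
grip_width: 0.006
grip_force: 3.6
```

Contact is made. I push on until the force rises, then look.

{"api": "send_rows", "payload": {
  "rows": [
    {"x": 0.2, "y": 1, "z": 0, "roll": 0, "hand": 0},
    {"x": 0.2, "y": 1, "z": 0, "roll": 0, "hand": 0},
    {"x": 0, "y": 0, "z": 0, "roll": 0, "hand": 0}
  ]
}}

```text
time: 9.85
position: [0.4746, -0.034, 0.1051]
tool_rot: [3.011, 0.886, -0.008]
ft_force: [-5.2, -9.0, 3.9]
grip_width: 0.006
grip_force: 4.9
```

{"api": "send_rows", "payload": {
  "rows": [
    {"x": 0.2, "y": 1, "z": 0, "roll": 0, "hand": 0},
    {"x": 0.2, "y": 1, "z": 0, "roll": 0, "hand": 0},
    {"x": 0, "y": 0, "z": 0, "roll": 0, "hand": 0}
  ]
}}

```text
time: 10.15
position: [0.4746, -0.0336, 0.1051]
tool_rot: [3.009, 0.884, -0.011]
ft_force: [-6.1, -11.8, 6.2]
grip_width: 0.006
grip_force: 6.8
```

```bash
python3 -c "
from h import *
shot('w4')"
```

```text
t 10.15 tcp [-83.9 -92. ] [ 0.4746 -0.0336  0.1051] [ -6.1 -11.8   6.2]
```

View pics/w4.png

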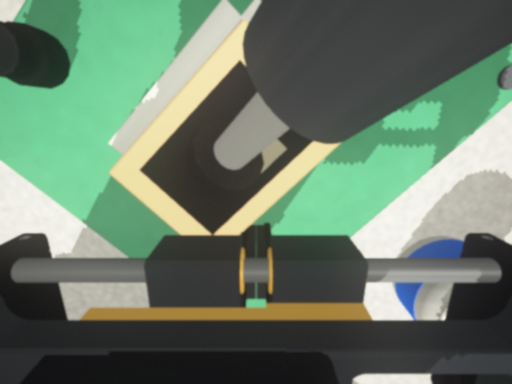

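The stone lies against the side fence. I repeat the front push to take up any gap at the rear, with a measuring look on the way.

{"api": "send_rows", "payload": {
  "rows": [
    {"x": -4, "y": -20, "z": 0, "roll": 0, "hand": 0},
    {"x": -8, "y": 0, "z": 45, "roll": -8, "hand": 30},
    {"x": -8, "y": 0, "z": 45, "roll": -8, "hand": 30},
    {"x": -8, "y": 20, "z": 0, "roll": -8, "hand": 30},
    {"x": -5, "y": 30, "z": 0, "roll": -8, "hand": 30},
    {"x": -4, "y": 28, "z": 0, "roll": -8, "hand": 30},
    {"x": 0, "y": 0, "z": 0, "roll": -4.6, "hand": 30},
    {"x": 0, "y": 0, "z": 0, "roll": 0, "hand": 30},
    {"x": 0, "y": 0, "z": 0, "roll": 0, "hand": 30}
  ]
}}

```text
time: 11.1
position: [0.4397, 0.0291, 0.1953]
tool_rot: [-3.125, 0.317, -0.0]
ft_force: [-0.1, 0.1, -0.3]
grip_width: 0.344
grip_force: 0.0
```

```bash
cat > m.py <<'E'
from h import *
import sys
c,a=shot(sys.argv[1]);print(get_state()["tool_rot"])
hsv=cv2.cvtColor(a,cv2.COLOR_BGR2HSV)
m=cv2.inRange(hsv,(10,40,150),(30,200,255));m[225:]=0;m[:,:150]=0;m[:,350:]=0
cn=max(cv2.findContours(m,0,2)[0],key=cv2.contourArea)
q=cv2.approxPolyDP(cv2.convexHull(cn),0.04*cv2.arcLength(cn,True),True)[:,0]
W=[onz(c,*p,.05) for p in q];print(q.tolist(),[cl(w).tolist() for w in W],cl(np.mean(W,0)))
print("expected seated px",[proj(c,list(C+R@np.array(p))+[.05]).round(1).tolist() for p in [(-.11,0),(-.11,-.08),(0,-.08),(0,0)]])
E
python3 m.py w5
```

```text
t 11.1 tcp [-130.5  -37.4] [0.4397 0.0291 0.1953] [-0.1  0.1 -0.3]
[-3.12501417e+00  3.18771032e-01 -1.05058394e-04]
[[212, 47], [309, 51], [298, 181], [215, 178]] [[-0.6, -2.1], [-3.8, -80.0], [-111.3, -75.6], [-108.2, 0.6]] [-56.  -39.3]
expected seated px [[215.7, 179.9], [302.8, 179.6], [309.3, 45.7], [209.3, 46.1]]
```

View pics/w5.png

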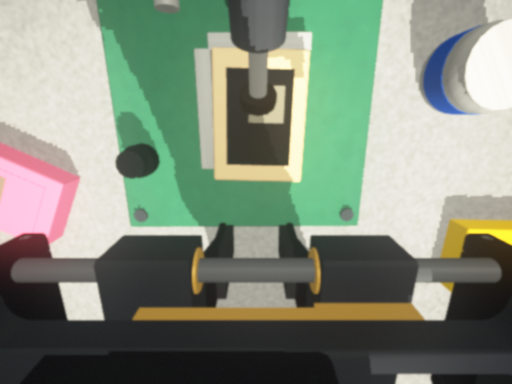

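{"api": "send_rows", "payload": {
  "rows": [
    {"x": -1, "y": -8, "z": -45, "roll": 0, "hand": 30},
    {"x": 0, "y": 0, "z": -45, "roll": 0, "hand": 30},
    {"x": 4.9, "y": -1, "z": 0, "roll": 0, "hand": 30},
    {"x": 2, "y": -0.4, "z": 0, "roll": 0, "hand": 30},
    {"x": 1, "y": -0.2, "z": 0, "roll": 0, "hand": 30},
    {"x": 1, "y": -0.2, "z": 0, "roll": 0, "hand": 30},
    {"x": 1, "y": -0.2, "z": 0, "roll": 0, "hand": 30},
    {"x": 1, "y": -0.2, "z": 0, "roll": 0, "hand": 30},
    {"x": 0, "y": 0, "z": 0, "roll": 0, "hand": 30}
  ]
}}

```text
time: 12.05
position: [0.448, 0.0191, 0.1064]
tool_rot: [3.123, -0.321, -0.006]
ft_force: [-10.1, 1.8, 7.4]
grip_width: 0.344
grip_force: 4.6
```

{"api": "send_rows", "payload": {
  "rows": [
    {"x": 1, "y": -0.2, "z": 0, "roll": 0, "hand": 30},
    {"x": 1, "y": -0.2, "z": 0, "roll": 0, "hand": 30},
    {"x": 1, "y": -0.2, "z": 0, "roll": 0, "hand": 30},
    {"x": 0, "y": 0, "z": 0, "roll": 0, "hand": 30}
  ]
}}

```text
time: 12.45
position: [0.4487, 0.0188, 0.1059]
tool_rot: [3.123, -0.321, -0.015]
ft_force: [-15.5, 2.3, 12.2]
grip_width: 0.341
grip_force: 7.8
```

{"api": "send_rows", "payload": {
  "rows": [
    {"x": -14, "y": 3, "z": 0, "roll": 0, "hand": 30},
    {"x": 0, "y": 8, "z": 45, "roll": 0, "hand": 30},
    {"x": 0, "y": 0, "z": 45, "roll": 0, "hand": 30},
    {"x": 0, "y": 0, "z": 0, "roll": 0, "hand": 30},
    {"x": 0, "y": 0, "z": 0, "roll": 0, "hand": 30}
  ]
}}

```text
time: 12.95
position: [0.4404, 0.0293, 0.198]
tool_rot: [3.124, -0.32, 0.011]
ft_force: [0.6, -1.1, -1.2]
grip_width: 0.345
grip_force: 0.0
```

```bash
python3 m.py w6
python3 - <<'E'
from h import *
z=np.load("w6.npz");a=cv2.imread("pics/w6.png")
cv2.imwrite("pics/w6c.png",cv2.resize(a[20:200,180:330],None,fx=4,fy=3.3,interpolation=cv2.INTER_CUBIC))
E
```

```text
t 12.95 tcp [-129.8  -37.1] [0.4404 0.0293 0.198 ] [ 0.6 -1.1 -1.2]
[ 3.12399241 -0.32008964  0.00515712]
[[308, 53], [300, 179], [218, 180], [211, 52]] [[-3.0, -80.1], [-108.6, -77.9], [-109.1, -1.7], [-1.8, -0.8]] [-55.6 -40.1]
expected seated px [[216.3, 181.0], [302.2, 180.5], [308.1, 48.9], [209.9, 49.5]]
```

View pics/w6c.png

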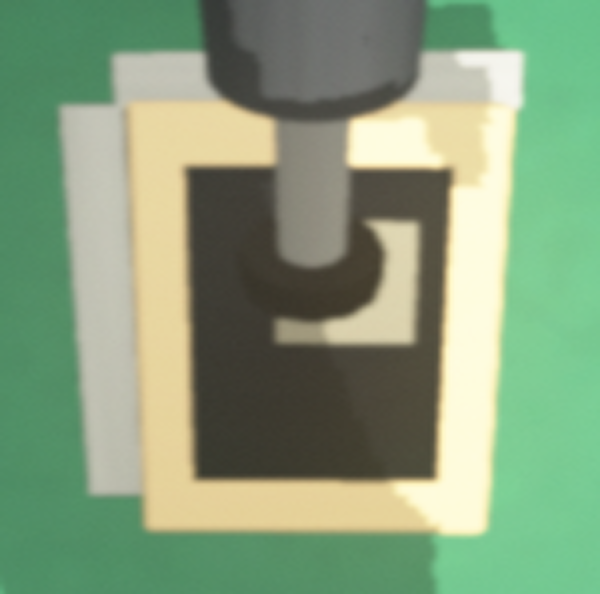

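The stone sits square with no visible gap at either fence. Next is the red paddle, pressed with closed fingers and the tool's long side along clamp x.

{"api": "send_rows", "payload": {
  "rows": [
    {"x": 0, "y": 10, "z": 45, "roll": 8.5, "hand": 0},
    {"x": 0, "y": 15, "z": 45, "roll": 8.5, "hand": 0},
    {"x": 10, "y": 20, "z": 12, "roll": 8.5, "hand": 0},
    {"x": 25, "y": 19, "z": 0, "roll": 8.5, "hand": 0},
    {"x": 25, "y": 0, "z": 0, "roll": 8.5, "hand": 0},
    {"x": 25, "y": 0, "z": 0, "roll": 8.5, "hand": 0},
    {"x": 25, "y": 0, "z": 0, "roll": 8.5, "hand": 0},
    {"x": 25, "y": 0, "z": 0, "roll": 8.5, "hand": 0},
    {"x": 20, "y": 0, "z": 0, "roll": 8.5, "hand": 0},
    {"x": 7, "y": 0, "z": 0, "roll": 8.5, "hand": 0}
  ]
}}

```text
time: 14.0
position: [0.6019, 0.0927, 0.2952]
tool_rot: [-2.513, -1.881, 0.001]
ft_force: [0.4, -0.1, -1.0]
grip_width: 0.006
grip_force: 0.0
```

{"api": "send_rows", "payload": {
  "rows": [
    {"x": 0, "y": 0, "z": 0, "roll": 5, "hand": 0},
    {"x": 0, "y": 0, "z": -20, "roll": 0, "hand": 0},
    {"x": 0, "y": 0, "z": 0, "roll": 0, "hand": 0},
    {"x": 0, "y": 0, "z": 0, "roll": 0, "hand": 0}
  ]
}}

```text
time: 14.4
position: [0.6001, 0.0931, 0.2763]
tool_rot: [-2.435, -1.982, 0.003]
ft_force: [-0.2, 0.7, 0.4]
grip_width: 0.005
grip_force: 0.0
```

Run:
```python
from h import *
s=get_state();print(s["time"],cl(s["position"]),s["position"],s["tool_rot"],s["joint_positions"].round(2))
c=cal("side");b=get_image("side");cv2.imwrite("pics/s2.png",b)
for p in [(16,60,185),(16,65,95)]: print(proj(c,list(C+R@np.array(p[:2])/1000)+[p[2]/1000]))
hsv=cv2.cvtColor(b,cv2.COLOR_BGR2HSV);m=cv2.inRange(hsv,(0,170,90),(6,255,255))|cv2.inRange(hsv,(174,170,90),(180,255,255))
n,l,st,ce=cv2.connectedComponentsWithStats(m)
print([(st[i].tolist()) for i in range(1,n) if st[i][4]>15])
```

```text
14.4 [14.1 57. ] [0.6000735  0.09305874 0.27625565] [-2.43528238 -1.98236022  0.00264971] [ 0.55  0.38 -0.94  1.56  0.31  1.36 -0.63]
[225.08804058 179.21867107]
[225.53928709 201.47316459]
[[217, 170, 28, 16, 155]]
```

{"api": "send_rows", "payload": {
  "rows": [
    {"x": 0, "y": 0, "z": -10, "roll": 0, "hand": 0},
    {"x": 0, "y": 0, "z": -10, "roll": 0, "hand": 0},
    {"x": 0, "y": 0, "z": -8, "roll": 0, "hand": 0},
    {"x": 0, "y": 1, "z": -8, "roll": 0, "hand": 0},
    {"x": 0, "y": 1, "z": -8, "roll": 0, "hand": 0},
    {"x": 0, "y": 1, "z": -8, "roll": 0, "hand": 0},
    {"x": 0, "y": 1, "z": -8, "roll": 0, "hand": 0},
    {"x": 0, "y": 1, "z": -8, "roll": 0, "hand": 0}
  ]
}}

```text
time: 15.25
position: [0.6009, 0.0988, 0.2089]
tool_rot: [2.436, 1.983, 0.002]
ft_force: [1.6, 0.3, 2.7]
grip_width: 0.003
grip_force: 1.3
```

{"api": "send_rows", "payload": {
  "rows": [
    {"x": 0, "y": 1, "z": -8, "roll": 0, "hand": 0},
    {"x": 0, "y": 1, "z": -8, "roll": 0, "hand": 0},
    {"x": 0, "y": 0, "z": -6, "roll": 0, "hand": 0},
    {"x": 0, "y": 0, "z": -5, "roll": 0, "hand": 0},
    {"x": 0, "y": 0, "z": 0, "roll": 0, "hand": 0}
  ]
}}

```text
time: 15.75
position: [0.6, 0.1002, 0.1812]
tool_rot: [-2.436, -1.983, 0.002]
ft_force: [-0.5, -0.3, -0.4]
grip_width: 0.006
grip_force: 0.1
```

{"api": "send_rows", "payload": {
  "rows": [
    {"x": 0, "y": 0, "z": -4, "roll": 0, "hand": 0},
    {"x": 0, "y": 0, "z": -4, "roll": 0, "hand": 0},
    {"x": 0, "y": 0, "z": -2, "roll": 0, "hand": 0},
    {"x": 0, "y": 0, "z": 0, "roll": 0, "hand": 0}
  ]
}}

```text
time: 16.15
position: [0.6011, 0.1012, 0.1742]
tool_rot: [2.435, 1.983, 0.003]
ft_force: [-2.8, 0.1, 11.1]
grip_width: 0.007
grip_force: 4.5
```

{"api": "send_rows", "payload": {
  "rows": [
    {"x": 0, "y": 0, "z": -2, "roll": 0, "hand": 0},
    {"x": 0, "y": 0, "z": -2, "roll": 0, "hand": 0},
    {"x": 0, "y": 0, "z": 0, "roll": 0, "hand": 0}
  ]
}}

```text
time: 16.45
position: [0.602, 0.1023, 0.1726]
tool_rot: [2.434, 1.983, 0.007]
ft_force: [-3.4, 0.3, 21.2]
grip_width: 0.003
grip_force: 8.7
```

The catch is at its stop: 21 N with no further travel. I go up and over to the knob.

{"api": "send_rows", "payload": {
  "rows": [
    {"x": 0, "y": 0, "z": 45, "roll": 0, "hand": 0},
    {"x": 0, "y": 0, "z": 50, "roll": 0, "hand": 0},
    {"x": 0, "y": 0, "z": 50, "roll": 0, "hand": 30},
    {"x": 0, "y": 0, "z": 10, "roll": 0, "hand": 70},
    {"x": 12, "y": -30, "z": 0, "roll": 0, "hand": 70},
    {"x": 12, "y": -30, "z": 0, "roll": 0, "hand": 70},
    {"x": 12, "y": -30, "z": 0, "roll": 0, "hand": 70},
    {"x": 12, "y": -27, "z": 0, "roll": 0, "hand": 70},
    {"x": 0, "y": 0, "z": 0, "roll": 0, "hand": 70},
    {"x": 0, "y": 0, "z": 0, "roll": 0, "hand": 70}
  ]
}}

```text
time: 17.45
position: [0.6482, -0.0173, 0.3218]
tool_rot: [-2.436, -1.98, 0.002]
ft_force: [-1.2, 0.7, 0.5]
grip_width: 0.649
grip_force: 0.0
```

Run:
```python
from h import *
c,a=shot("w7");b=get_image("side")
cs=cal("side")
hsv=cv2.cvtColor(b,cv2.COLOR_BGR2HSV);m=cv2.inRange(hsv,(0,170,90),(6,255,255))|cv2.inRange(hsv,(174,170,90),(180,255,255))
n,l,st,ce=cv2.connectedComponentsWithStats(m)
print([(st[i].tolist()) for i in range(1,n) if st[i][4]>15])
print(proj(cs,list(C+R@[.016,.065])+[.095]),proj(c,list(C+R@[.083,-.04])+[.226]))
cv2.imwrite("pics/mix.png",np.hstack([a[:,60:460],cv2.resize(b[130:250,180:305],(400,384))]))
```

```text
t 17.45 tcp [ 83.1 -41.7] [ 0.6482 -0.0173  0.3218] [-1.2  0.7  0.5]
[[230, 165, 8, 18, 80], [220, 183, 20, 25, 199]]
[225.53928709 201.47316459] [257.50053976 221.1999741 ]
```

View pics/mix.png

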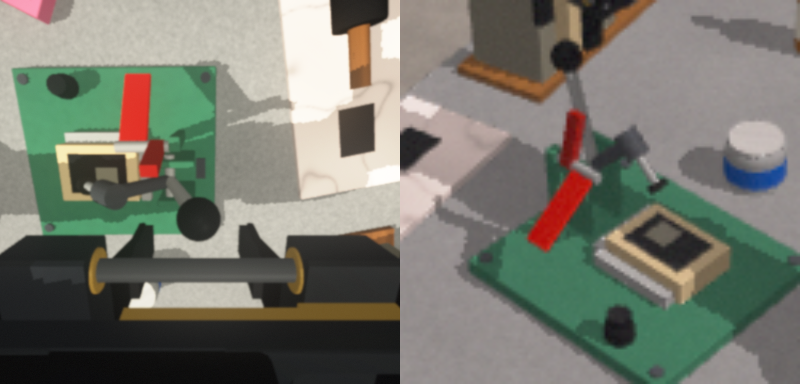

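The catch is over, with the paddle sloping down at (555,210) in the right half. The stone is seated and the knob lies between the open fingers in the wrist view, at (198,220). The arm isn't visible in the side crop, so I check that numerically.

Run:
```python
from h import *
cs=cal("side");s=get_state();p=s["position"]
for dz in (.1,0,-.07): print(proj(cs,p+[0,0,dz]).round(0))
b=get_image("side");a=cv2.imread("pics/side0.png");d=cv2.absdiff(a,b).max(2)>30
n,l,st,ce=cv2.connectedComponentsWithStats(d.astype(np.uint8))
print([st[i].tolist() for i in range(1,n) if st[i][4]>80])
```

```text
[229.  93.]
[231. 122.]
[232. 141.]
[[154, 0, 358, 209, 23018], [317, 123, 36, 26, 460], [241, 181, 60, 44, 903], [395, 195, 12, 43, 241], [454, 196, 14, 45, 173], [410, 198, 34, 38, 374], [176, 202, 32, 10, 163], [304, 213, 21, 17, 81], [18, 220, 57, 34, 824], [327, 229, 44, 16, 118], [433, 234, 17, 15, 92], [309, 260, 45, 14, 164]]
```

{"api": "send_rows", "payload": {
  "rows": [
    {"x": 0, "y": 1, "z": -25, "roll": 0, "hand": 70},
    {"x": 0, "y": 0, "z": -20, "roll": 0, "hand": 70},
    {"x": 0, "y": 0, "z": 0, "roll": 0, "hand": 34},
    {"x": 0, "y": 0, "z": 0, "roll": 0, "hand": 28},
    {"x": 0, "y": 0, "z": 0, "roll": 0, "hand": 25},
    {"x": 0, "y": 0, "z": 0, "roll": 0, "hand": 25},
    {"x": 0, "y": 0, "z": 0, "roll": 0, "hand": 25}
  ],
  "force": 35
}}

```text
time: 18.3
position: [0.6488, -0.0156, 0.2793]
tool_rot: [2.436, 1.983, 0.002]
ft_force: [0.4, -0.0, 0.5]
grip_width: 0.432
grip_force: 0.0
```

{"api": "send_rows", "payload": {
  "rows": [
    {"x": 0, "y": 0, "z": 0, "roll": 0, "hand": 20},
    {"x": 0, "y": 0, "z": 0, "roll": 0, "hand": 20},
    {"x": 0, "y": 0, "z": 0, "roll": 0, "hand": 20}
  ]
}}

```text
time: 18.6
position: [0.6497, -0.0159, 0.2792]
tool_rot: [2.435, 1.981, 0.004]
ft_force: [5.1, -0.1, 2.3]
grip_width: 0.374
grip_force: 35.0
```

{"api": "send_rows", "payload": {
  "rows": [
    {"x": -6.2, "y": 1.2, "z": 1.5, "roll": 0, "hand": 20},
    {"x": -6.2, "y": 1.3, "z": 1.1, "roll": 0, "hand": 20},
    {"x": -12.7, "y": 2.6, "z": 1.4, "roll": 0, "hand": 20},
    {"x": -12.7, "y": 2.6, "z": 0.1, "roll": 0, "hand": 20},
    {"x": -12.6, "y": 2.5, "z": -1.2, "roll": 0, "hand": 20},
    {"x": -12.4, "y": 2.5, "z": -2.5, "roll": 0, "hand": 20},
    {"x": -12.2, "y": 2.5, "z": -3.8, "roll": 0, "hand": 20},
    {"x": 0, "y": 0, "z": 0, "roll": 0, "hand": 20}
  ],
  "force": 40
}}

```text
time: 19.4
position: [0.5763, -0.0, 0.2786]
tool_rot: [2.43, 1.978, 0.013]
ft_force: [7.4, 0.4, 9.7]
grip_width: 0.371
grip_force: 40.0
```

{"api": "send_rows", "payload": {
  "rows": [
    {"x": -5.9, "y": 1.2, "z": -2.4, "roll": 0, "hand": 20},
    {"x": -5.9, "y": 1.2, "z": -2.6, "roll": 0, "hand": 20},
    {"x": -5.6, "y": 1.1, "z": -3, "roll": 0, "hand": 20},
    {"x": -5.6, "y": 1.1, "z": -3.1, "roll": 0, "hand": 20},
    {"x": 0, "y": 0, "z": 0, "roll": 0, "hand": 20},
    {"x": 0, "y": 0, "z": 0, "roll": 0, "hand": 20}
  ]
}}

```text
time: 20.0
position: [0.5561, 0.0042, 0.2681]
tool_rot: [2.428, 1.976, 0.02]
ft_force: [12.1, -0.5, 6.3]
grip_width: 0.373
grip_force: 40.0
```

```bash
cat > k.py <<'E'
from h import *
s=get_state();p=s["position"];x=cl(p);z=p[2]*1000-51
print(s["time"],x,z,"angle from TCP",.2565-np.arctan2(x[0]-50,z-100),"r",np.hypot(x[0]-50,z-100),s["ft_force"],s["grip_width"]*87,s["grip_force"])
E
python3 k.py
```

```text
20.0 [-11.5 -38.8] 217.09445525795064 angle from TCP 0.7401171090563327 r 132.26247182083134 [12.09253079 -0.46534602  6.28298739] 32.4664364856887 40.01898209913634
```

{"api": "send_rows", "payload": {
  "rows": [
    {"x": -4, "y": 0.8, "z": -2.5, "roll": 0, "hand": 20},
    {"x": -4, "y": 0.8, "z": -2.5, "roll": 0, "hand": 20},
    {"x": 0, "y": 0, "z": 0, "roll": 0, "hand": 20},
    {"x": 0, "y": 0, "z": 0, "roll": 0, "hand": 20}
  ]
}}

```text
time: 20.4
position: [0.5506, 0.0054, 0.265]
tool_rot: [2.425, 1.972, 0.028]
ft_force: [15.2, -0.9, 11.9]
grip_width: 0.373
grip_force: 41.2
```

```bash
python3 k.py
```

```text
20.4 [-17.1 -38.7] 214.02966907771105 angle from TCP 0.7883786212130532 r 132.30712539380593 [15.18298274 -0.9107343  11.93603861] 32.45481333483113 41.17558652360458
```

{"api": "send_rows", "payload": {
  "rows": [
    {"x": -4, "y": 0.8, "z": -2.5, "roll": 0, "hand": 20},
    {"x": 0, "y": 0, "z": 0, "roll": 0, "hand": 20},
    {"x": 0, "y": 0, "z": 0, "roll": 0, "hand": 20}
  ]
}}

```text
time: 20.7
position: [0.5498, 0.0055, 0.2648]
tool_rot: [2.421, 1.967, 0.038]
ft_force: [21.6, -2.0, 16.2]
grip_width: 0.369
grip_force: 41.0
```

```bash
python3 k.py
```

```text
20.7 [-17.9 -38.8] 213.811245311067 angle from TCP 0.7944171174615584 r 132.52701445085026 [21.63138506 -1.99104785 16.1632641 ] 32.10780976320602 40.951895371545106
```

The lever is at its stop: the force jumped while the knob barely moved. One check that the stone hasn't shifted, then I hand in.

Run:
```python
from h import *
a=cv2.imread("pics/mix.png")[:,400:];b=get_image("side");b=cv2.resize(b[130:250,180:305],(400,384))
# front part of the stone (right/lower edge) shift between before and after the pull
r=(slice(225,305),slice(255,335))
print(cv2.phaseCorrelate(*[cv2.cvtColor(i[r],cv2.COLOR_BGR2GRAY).astype(np.float64) for i in (a,b)]), "px at 3.2x, ~1 mm/px")
s=get_state();print(s["time"],s["ft_force"],s["grip_force"])
```

```text
((-0.1965075102256435, -0.2733916200889084), 0.5947015968056983) px at 3.2x, ~1 mm/px
20.75 [22.82277939 -2.5357129  16.94205659] 40.95649873721413
```

```bash
python3 -c "
from bench import *
print(close_job())"
```

```text
the job is handed in; nothing more can be done
None
```

I handed the job in with the stone seated in the fence corner, the catch pressed over, and the lever held at its stop by the gripper; the hand-in call returned no pass/fail result, and I did not measure the foot's force on the stone directly.

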